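Slide the hob up to boost

TASK

Turn up the heat under the blue saucepan: with the fingertips together, come down on the low end (short bars) of the touch slider straight in front of it, slide lightly along the whole strip without lifting off, and finish with the fingertips still resting on the orange boost dot at its high end, holding the touch. Do not touch the other slider, press hard, or disturb the pans and the other things.

Things in the scene. Friction and masses are not known exactly. Their poses are not given: they have to be found in the camera images.
- hob: Two-zone induction hob lying flat on the worktop, black glass on a dark steel body, 420 mm deep (x) by 620 mm wide (y), 60 mm high; fixed, level. Origin: centre of its underside. Its +y points to the cook's left, its -x edge is the front, with the two sliders; the cooking zones lie behind them.
- zone_left (a point): Centre of the left cooking zone (grey rings, 196 mm across) on the glass. Its slider is the one straight in front of it (230 mm nearer the hob's front along hob -x).
- zone_right (a point): Centre of the right cooking zone on the glass, 300 mm from the left one along hob -y. Its slider is the one straight in front of it.
- saucepan: Blue enamel saucepan, open, white inside, 170 mm across, 105 mm high, two ear handles; stands loose on one of the two zones. Origin: centre of its underside.
- casserole: Shallow steel casserole with a steel lid on, black lid knob, 180 mm across, 107 mm high with the knob, two ear handles; stands loose on the other zone. Origin: centre of its underside.
- slider_left (a joint): How far the grey touch slider of the left zone is pressed in, m: 0 untouched, 0.004 at the stop. The whole strip (204 mm along hob y, 22 mm along hob x, its face 7 mm above the glass when untouched) is cushioned and sinks as one flat, level piece: it begins to give at about 1 N, then 1.5 N per mm, about 7 N at the stop, where it turns hard. 1 to 3 mm in is a good light touch.
- left_1: Stretch 1 of 5, counted from the low end (hob +y, the cook's left) to the high end (hob -y), of the left zone's slider: 48 mm long (hob y), 22 mm wide; the low end: thin short white bars. Flush with its neighbours. Origin: centre of its touch face; axes as the hob's; sinks with the strip.
- left_2: Stretch 2 of 5, counted from the low end (hob +y, the cook's left) to the high end (hob -y), of the left zone's slider: 36 mm long (hob y), 22 mm wide; white bars that get longer towards the high end. Flush with its neighbours. Origin: centre of its touch face; axes as the hob's; sinks with the strip.
- left_3: Stretch 3 of 5, counted from the low end (hob +y, the cook's left) to the high end (hob -y), of the left zone's slider: 36 mm long (hob y), 22 mm wide; white bars that get longer towards the high end. Flush with its neighbours. Origin: centre of its touch face; axes as the hob's; sinks with the strip.
- left_4: Stretch 4 of 5, counted from the low end (hob +y, the cook's left) to the high end (hob -y), of the left zone's slider: 36 mm long (hob y), 22 mm wide; white bars that get longer towards the high end. Flush with its neighbours. Origin: centre of its touch face; axes as the hob's; sinks with the strip.
- left_5: Stretch 5 of 5, counted from the low end (hob +y, the cook's left) to the high end (hob -y), of the left zone's slider: 48 mm long (hob y), 22 mm wide; the high end, boost: orange bars and an orange dot 18 mm across lying 10 mm from this origin along hob -y. Flush with its neighbours. Origin: centre of its touch face; axes as the hob's; sinks with the strip.
- slider_right (a joint): How far the grey touch slider of the right zone is pressed in, m: 0 untouched, 0.004 at the stop. The whole strip (204 mm along hob y, 22 mm along hob x, its face 7 mm above the glass when untouched) is cushioned and sinks as one flat, level piece: it begins to give at about 1 N, then 1.5 N per mm, about 7 N at the stop, where it turns hard. 1 to 3 mm in is a good light touch.
- right_1: Stretch 1 of 5, counted from the low end (hob +y, the cook's left) to the high end (hob -y), of the right zone's slider: 48 mm long (hob y), 22 mm wide; the low end: thin short white bars. Flush with its neighbours. Origin: centre of its touch face; axes as the hob's; sinks with the strip.
- right_2: Stretch 2 of 5, counted from the low end (hob +y, the cook's left) to the high end (hob -y), of the right zone's slider: 36 mm long (hob y), 22 mm wide; white bars that get longer towards the high end. Flush with its neighbours. Origin: centre of its touch face; axes as the hob's; sinks with the strip.
- right_3: Stretch 3 of 5, counted from the low end (hob +y, the cook's left) to the high end (hob -y), of the right zone's slider: 36 mm long (hob y), 22 mm wide; white bars that get longer towards the high end. Flush with its neighbours. Origin: centre of its touch face; axes as the hob's; sinks with the strip.
- right_4: Stretch 4 of 5, counted from the low end (hob +y, the cook's left) to the high end (hob -y), of the right zone's slider: 36 mm long (hob y), 22 mm wide; white bars that get longer towards the high end. Flush with its neighbours. Origin: centre of its touch face; axes as the hob's; sinks with the strip.
- right_5: Stretch 5 of 5, counted from the low end (hob +y, the cook's left) to the high end (hob -y), of the right zone's slider: 48 mm long (hob y), 22 mm wide; the high end, boost: orange bars and an orange dot 18 mm across lying 10 mm from this origin along hob -y. Flush with its neighbours. Origin: centre of its touch face; axes as the hob's; sinks with the strip.
- spice_jar: Amber glass spice jar with steel cap, 40 mm across, 85 mm high, loose on the hob glass between the pans. Origin: centre of its underside.
- pepper_mill: Dark wooden pepper mill, 54 mm across, 172 mm high, loose on the worktop left of the hob. Origin: centre of its underside.
- mug: White mug, 80 mm across, 92 mm high, loose on the worktop left of the hob. Origin: centre of its underside.
- spoon: Pale wooden spoon 240 mm long, lying loose on the worktop in front of the hob. Origin: under its middle.
- tea_carton: Red and white carton, 70 x 110 mm, 155 mm high, loose on the worktop right of the hob. Origin: centre of its underside.
Mind the look-alikes: they are no part of the job. Leave any purple look-alike of the saucepan alone.

How it is judged:
By the outcome, as a careful person would: the job done as asked, in the order asked, and still so for the second after the job is handed in, while the arm keeps its last pose, push and grip.
It also fails if it takes over 40 s, if anything falls off the work surface, if the arm or the gripper's body presses on something with over 40 N, if the wrist force passes 120 N, or if a joint passes its speed limit or range.

ROBOT

A 7-joint arm with a two-finger parallel gripper is mounted at the origin on the work surface. World frame = base frame: x ahead of the robot, y to its left, z up, the work surface at z = 0. Lengths are in m, angles in degrees, forces in N, time in s.
With the tool pointing down it reaches from about 0.4 to 0.875 m from the base axis. Payload 6.5 kg.
Tool frame: the origin (TCP) lies midway between the tips of the shut fingers; the grasp point (between the pads) lies 19 mm behind it; z points along the fingers, x is the direction in which the jaws open and shut, and the axes are right-handed (so a half turn about z gives the same grasp; the last joint's range is limited). The gripper opens to 88 mm and grips with 3 to 60 N. Pads are 18 mm wide; open, the fingers measure 123 mm over their backs; the gripper's body (75 mm by 187 mm) begins 45 mm behind the grasp point.
Start: joints at [-80.741, 30.733, -0.252, 88.115, 0.149, 61.152, -4.079], TCP at [0.147, 0.633, 0.211] pointing down, gripper open.
Joint ranges: [-154.64, 154.64], [-21.42, 123.67], [-72.66, 72.17], [13.99, 137.28], [-74.86, 254.86], [10.95, 109.41], [-158.01, 158.01]. Speed limits (degrees/s): [136.94, 136.94, 180, 180, 180, 180, 180].

INTERFACE

Orientations are given as [roll, pitch, yaw] about the fixed x, y, z axes, in that order (R = Rz(yaw) Ry(pitch) Rx(roll)).
In Python, from rig import monitor, vision, arm gives the robot as it stands. The module is installed in compiled form; this text tells all that it offers.
- The arm moves only by the tool servo_tool, never from a script. Its argument "commands" is a list of rows, each an object of numbers: "x", "y", "z": the shift along the tool's x, y, z in cm; "wx", "wy", "wz": the turn, a rotation vector about the tool's x, y, z in degrees; "gripper": the finger opening in cm, from 0 to 8.81. In form: [{"x": .., "y": .., "z": .., "wx": .., "wy": .., "wz": .., "gripper": ..}, ...]. A call has 1 to 20 rows; each row is the pose to reach, as a shift and turn from the pose commanded when the call began, along the tool's axes at that moment; what a row does not reach only later rows make up. A row lasts 1/12 s, in which the tool goes at most 41.7 mm and 7.16 degrees, less where a joint would pass 70% of its speed; a pose out of reach is approached as far as the arm can. A call with a gripper value outside its range is refused whole. The fingers move at their own pace and stop on an object; the grip force is fixed at half the most. Time passes only in rows, so rows that repeat a pose let the fingers close. It gives the time, the measured TCP pose, the force and the opening at its end, in the units of the state.
- monitor.read_state(): the state, without advancing time (a new reading comes with each control period).
- vision.read_camera(name): name is "side" or "top" or "wrist"; returns (picture, depth): 400x640x3 uint8, red, green, blue; 400x640 float32, m along the optical axis (not along the pixel's ray), 0 where there is no reading.
- vision.camera_model(name): a dict with "fx", "fy", "cx", "cy" (pixels), "R" (3x3) and "t" (3): a world point X has camera coordinates R X + t. Camera axes: x right, y down, z forward; pixel columns grow to the right and rows downward; lengths in m; the calibration is good to about 2 mm. A picture is of the moment at which its call begins: read the wrist's pose just before it. camera_model takes no time and is no camera call; for the wrist camera it gives the pose at the moment of the call.
- arm.close_job(): hands the job in, once; it reports no verdict.
The state is a dict: "clock": time; "qpos": joint angles; "qd": joint speeds; "tau": joint torques, N m; "position": TCP position; "eef_rot": TCP orientation; "wrist_force": force on the tool from outside, world axes, zero at the start; "torque": the same for the moment, N m; "finger_gap": opening from 0.0 (shut) to 1.0 (fully open).
Only numpy, scipy, OpenCV 4.12 (cv2) and the standard library are available. Lean on these libraries where they do the work, as an engineer would, in place of code of your own. Each camera call takes 0.05 s, during which the arm holds its last target.

## Working session

There is one attempt and no reset: what is moved stays moved. The work goes in short steps, Python scripts to look and compute and a tool call to move; the robot and the scene stay as the last step left them, time stands still between calls to the robot, and variables do not carry over. Pictures are saved under pics/ and viewed, and the job is handed in when it is done.

Besides the shell and the picture viewer there is one more tool, called after "Request:" as name([rows], argument=value, ...), one row to a line, values as JSON. servo_tool: Moves the arm, as the interface text tells. Its arguments: {"type":"object","properties":{"commands":{"type":"array"}},"required":["commands"]}

```bash
mkdir -p pics; python3 - <<'E'
from rig import monitor, vision
import cv2,numpy as np
s=monitor.read_state()
print({k:np.round(v,3) for k,v in s.items()})
for n in("side","top"):
    p,d=vision.read_camera(n); cv2.imwrite(f"pics/{n}0.png",p[:,:,::-1]); np.savez(f"{n}0.npz",p=p,d=d,**vision.camera_model(n))
    m=vision.camera_model(n);print(n,{k:np.round(v,3) for k,v in m.items()})
E
```

```text
{'clock': np.float64(0.0), 'qpos': array([-80.742,  30.777,  -0.256,  88.169,   0.148,  61.15 ,  -4.079]), 'qd': array([ 0.073,  0.062,  0.026,  0.031, -0.01 , -0.13 , -0.042]), 'tau': array([-0.0000e+00, -5.7097e+01,  9.9100e-01, -2.5160e+01, -5.6000e-02,
        1.8000e-02,  0.0000e+00]), 'position': array([0.147, 0.633, 0.21 ]), 'eef_rot': array([1.79995e+02, 9.60000e-02, 7.69540e+01]), 'wrist_force': array([ 1.124, -0.685, -0.484]), 'torque': array([ 0.033,  0.061, -0.059]), 'finger_gap': np.float64(1.002)}
side {'fx': np.float64(395.467), 'fy': np.float64(395.467), 'cx': np.float64(318.637), 'cy': np.float64(194.606), 'R': array([[ 0.969, -0.247,  0.011],
       [-0.117, -0.5  , -0.858],
       [ 0.217,  0.83 , -0.514]]), 't': array([-0.497,  0.101,  1.167])}
top {'fx': np.float64(518.234), 'fy': np.float64(518.234), 'cx': np.float64(321.987), 'cy': np.float64(206.475), 'R': array([[ 0.023, -1.   ,  0.009],
       [-0.99 , -0.025, -0.136],
       [ 0.136, -0.006, -0.991]]), 't': array([-0.031,  0.524,  1.769])}
```

View pics/side0.png

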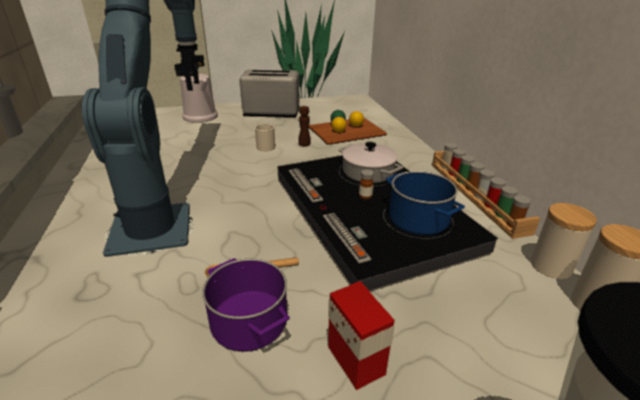

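View pics/top0.png

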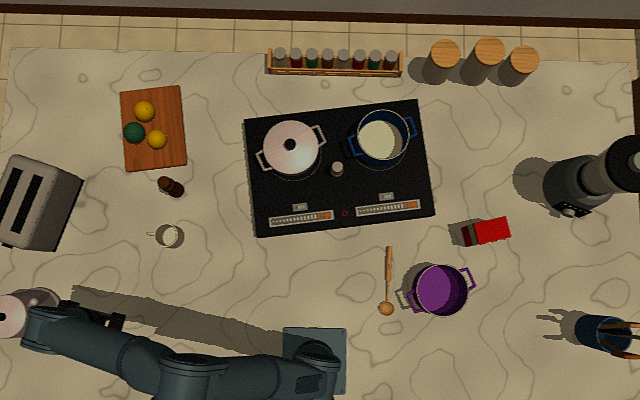

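The side view shows the open blue saucepan at (422,200) and the lidded casserole at (370,160), both on the hob. It also shows the purple look-alike at (246,303) on the worktop. In the top view the blue saucepan is at (383,135) on the right zone, with two sliders at (301,218) and (388,208). The right one (388,208) lies straight in front of the blue pan. I'll enlarge that area and measure it.

```bash
cat > h.py <<'E'
import numpy as np
def ray(m,u,v,z):
    R=m['R'];t=m['t'];c=-R.T@t
    d=R.T@np.array([(u-m['cx'])/m['fx'],(v-m['cy'])/m['fy'],1])
    return c+d*(z-c[2])/d[2]
def proj(m,X):
    c=m['R']@np.array(X)+m['t']; return m['fx']*c[0]/c[2]+m['cx'],m['fy']*c[1]/c[2]+m['cy']
E
python3 - <<'E'
import numpy as np,cv2
from h import *
m=np.load("top0.npz");p=m['p']
c=p[90:240,240:440];cv2.imwrite("pics/crop_top.png",cv2.resize(c,None,fx=4,fy=4,interpolation=cv2.INTER_CUBIC)[:,:,::-1])
hsv=cv2.cvtColor(p,cv2.COLOR_RGB2HSV)
# grey strips
g=((hsv[...,2]>60)).astype(np.uint8)
g[:195]=0;g[228:]=0;g[:,:262]=0;g[:,425:]=0
g=cv2.morphologyEx(g,cv2.MORPH_CLOSE,np.ones((3,3)))
n,l,st,ce=cv2.connectedComponentsWithStats(g)
for i in range(1,n):
    if st[i,4]<100: continue
    r=cv2.minAreaRect(np.argwhere(l==i)[:,::-1].astype(np.float32)); b=cv2.boxPoints(r)
    print(st[i],r)
    w=np.array([ray(m,u,v,.067) for u,v in b]);print(w.round(4),w.mean(0).round(4))
    mm=l==i; print('depth z',np.median(m['d'][mm]))
o=(hsv[...,0]<18)&(hsv[...,1]>130)&(hsv[...,2]>120)
o[:195]=0;o[225:]=0;o[:,:262]=0;o[:,425:]=0
n,l,st,ce=cv2.connectedComponentsWithStats(o.astype(np.uint8))
for i in range(1,n): print('orange',st[i],ce[i],ray(m,*ce[i],.067).round(4))
# blue pan rim
b=((hsv[...,0]>100)&(hsv[...,0]<125)&(hsv[...,1]>120)&(hsv[...,2]>40)).astype(np.uint8);b[:95]=0;b[180:]=0;b[:,:340]=0;b[:,425:]=0
print(cv2.boundingRect(b))
# hob
k=((hsv[...,2]<60)).astype(np.uint8);k[:90]=0;k[245:]=0;k[:,:235]=0;k[:,445:]=0
k=cv2.morphologyEx(k,cv2.MORPH_CLOSE,np.ones((15,15)))
cs,_=cv2.findContours(k,0,2);cc=max(cs,key=cv2.contourArea);r=cv2.minAreaRect(cc);bx=cv2.boxPoints(r)
w=np.array([ray(m,u,v,.06) for u,v in bx]);print(bx,w.round(4),np.linalg.norm(np.diff(w,axis=0),axis=1))
E
```

```text
[355 195  66  22 740] ((386.9937438964844, 203.28076171875), (18.348363876342773, 64.89442443847656), 83.1572265625)
[[ 0.5519 -0.1264  0.067 ]
 [ 0.5844 -0.348   0.067 ]
 [ 0.5213 -0.3553  0.067 ]
 [ 0.4892 -0.1348  0.067 ]] [ 0.5367 -0.2411  0.067 ]
depth z 1.7797251
[268 203  66  24 767] ((300.3231201171875, 213.08462524414062), (20.093626022338867, 65.36630249023438), 82.87498474121094)
[[ 0.5129  0.1709  0.067 ]
 [ 0.5465 -0.0503  0.067 ]
 [ 0.4779 -0.0603  0.067 ]
 [ 0.4447  0.1598  0.067 ]] [0.4955 0.055  0.067 ]
depth z 1.7723019
[347 218  78  10 426] ((385.5, 222.5), (9.0, 77.0), 90.0)
[[ 0.4824 -0.1046  0.067 ]
 [ 0.4889 -0.3679  0.067 ]
 [ 0.458  -0.3678  0.067 ]
 [ 0.4516 -0.1051  0.067 ]] [ 0.4702 -0.2364  0.067 ]
depth z 1.8362386
orange [382 196   2   2   4] [382.5 196.5] [ 0.5598 -0.2253  0.067 ]
orange [404 203   3   5  11] [405.18181818 204.90909091] [ 0.5325 -0.3034  0.067 ]
orange [408 203   2   4   8] [408.5 204.5] [ 0.5342 -0.3148  0.067 ]
orange [411 202   6   5  24] [413.33333333 203.95833333] [ 0.5365 -0.3314  0.067 ]
orange [296 207   1   1   1] [296. 207.] [0.516  0.0706 0.067 ]
orange [321 213   3   5   9] [321.66666667 215.33333333] [ 0.4895 -0.0179  0.067 ]
orange [324 213   6   5  23] [326.43478261 214.82608696] [ 0.4916 -0.0341  0.067 ]
orange [318 214   2   5   9] [318.55555556 215.77777778] [ 0.4877 -0.0073  0.067 ]
(347, 111, 71, 45)
[[239.46126  119.41029 ]
 [420.348     97.301895]
 [434.88446  216.23634 ]
 [253.99771  238.34474 ]] [[ 0.8224  0.2788  0.06  ]
 [ 0.9203 -0.3578  0.06  ]
 [ 0.4968 -0.4068  0.06  ]
 [ 0.4058  0.2105  0.06  ]] [0.64408522 0.42637268 0.62399438]
```

View pics/crop_top.png

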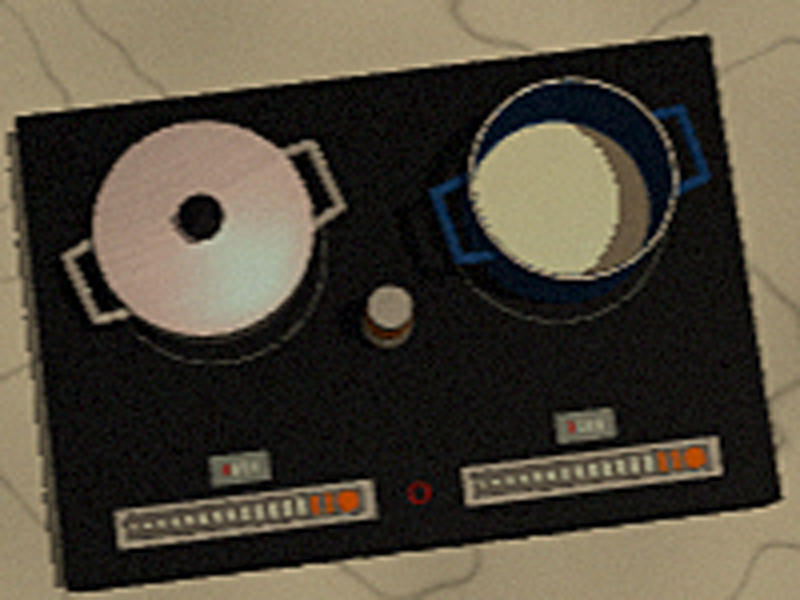

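The blue pan at crop (565,185) stands on the right zone. The slider straight in front of it is the right one: low end at crop (470,488), orange dot at (694,458). The left slider and the purple pan are not part of the job. The two dots are 300.7 mm apart (300 expected), which gives a hob yaw of about 8.6°. Next I'll raise the arm, turn it and bring it over for a wrist view.

```bash
cat >> h.py <<'E'
from scipy.spatial.transform import Rotation as Ro
def rel(s,pos,rpy):
    R0=Ro.from_euler('xyz',s['eef_rot'],degrees=True)
    sh=R0.inv().apply(np.array(pos)-s['position'])*100
    w=(R0.inv()*Ro.from_euler('xyz',rpy,degrees=True)).as_rotvec(degrees=True)
    return sh.round(2),w.round(2)
E
python3 - <<'E'
from h import *; from rig import monitor
s=monitor.read_state()
print(rel(s,[.36,.36,.38],[180,0,98.6]))
for y in([.5,.2,.36],[.47,-.22,.33]): print(rel(s,y,[180,0,98.6]))
m=np.load("top0.npz")
print('jar top',ray(m,337,166,.145),'pan rim c',ray(m,240+573/4,90+178/4,.165))
E
```

```text
(array([-21.77,  26.94, -16.91]), array([-1.000e-02,  9.000e-02, -2.165e+01]))
(array([-34.19,  44.19, -14.89]), array([-1.000e-02,  9.000e-02, -2.165e+01]))
(array([-75.78,  50.75, -11.82]), array([-1.000e-02,  9.000e-02, -2.165e+01]))
jar top [ 0.64561926 -0.06425553  0.145     ] pan rim c [ 0.75116171 -0.21409522  0.165     ]
```

Request:
servo_tool([
  {"x":-2,"y":3,"z":-4,"gripper":0},
  {"x":-4,"y":6,"z":-8,"gripper":0},
  {"x":-8,"y":10,"z":-12,"wz":-7,"gripper":0},
  {"x":-13,"y":16,"z":-15,"wz":-14,"gripper":0},
  {"x":-22,"y":27,"z":-17,"wz":-21.6,"gripper":0},
  {"x":-22,"y":27,"z":-17,"wz":-21.6,"gripper":0},
  {"x":-22,"y":27,"z":-17,"wz":-21.6,"gripper":0},
  {"x":-22,"y":27,"z":-17,"wz":-21.6,"gripper":0},
  {"x":-34,"y":40,"z":-15,"wz":-21.6,"gripper":0},
  {"x":-34,"y":40,"z":-15,"wz":-21.6,"gripper":0},
  {"x":-34,"y":40,"z":-15,"wz":-21.6,"gripper":0},
  {"x":-34,"y":40,"z":-15,"wz":-21.6,"gripper":0},
])

```text
invalid input
```

Request:
servo_tool([
  {"x":-2.0,"y":3.0,"z":-4.0,"wx":0.0,"wy":0.0,"wz":0.0,"gripper":0.0},
  {"x":-4.0,"y":6.0,"z":-8.0,"wx":0.0,"wy":0.0,"wz":0.0,"gripper":0.0},
])

```text
clock: 0.27
position: [0.1832, 0.5912, 0.2712]
eef_rot: [-180.0, 0.3, 77.2]
wrist_force: [0.4, 0.8, 0.6]
finger_gap: 0.87
```

Request:
servo_tool([
  {"x":-3.0,"y":3.0,"z":-4.0,"wx":0.0,"wy":0.0,"wz":-5.0,"gripper":0.0},
  {"x":-6.0,"y":6.0,"z":-8.0,"wx":0.0,"wy":0.0,"wz":-10.0,"gripper":0.0},
  {"x":-9.0,"y":9.0,"z":-9.0,"wx":0.0,"wy":0.0,"wz":-15.0,"gripper":0.0},
  {"x":-12.0,"y":12.0,"z":-9.0,"wx":0.0,"wy":0.0,"wz":-20.0,"gripper":0.0},
  {"x":-15.0,"y":15.0,"z":-9.0,"wx":0.0,"wy":0.0,"wz":-21.5,"gripper":0.0},
  {"x":-18.0,"y":18.0,"z":-9.0,"wx":0.0,"wy":0.0,"wz":-21.5,"gripper":0.0},
  {"x":-20.0,"y":21.0,"z":-9.0,"wx":0.0,"wy":0.0,"wz":-21.5,"gripper":0.0},
  {"x":-23.0,"y":24.0,"z":-9.0,"wx":0.0,"wy":0.0,"wz":-21.5,"gripper":0.0},
  {"x":-25.0,"y":27.0,"z":-9.0,"wx":0.0,"wy":0.0,"wz":-21.5,"gripper":0.0},
  {"x":-27.0,"y":30.0,"z":-9.0,"wx":0.0,"wy":0.0,"wz":-21.5,"gripper":0.0},
  {"x":-30.0,"y":33.0,"z":-8.0,"wx":0.0,"wy":0.0,"wz":-21.5,"gripper":0.0},
  {"x":-30.0,"y":33.0,"z":-8.0,"wx":0.0,"wy":0.0,"wz":-21.5,"gripper":0.0},
])

```text
clock: 1.27
position: [0.4415, 0.22, 0.3528]
eef_rot: [180.0, 0.1, 98.1]
wrist_force: [-0.5, 0.2, -0.1]
finger_gap: 0.007
```

```bash
python3 - <<'E'
from h import *; from rig import monitor
s=monitor.read_state(); print(s['clock'],s['position'],s['eef_rot'],s['qpos'].round(1))
for y in([.46,-.10,.33],[.45,-.22,.30]): print(rel(s,y,[180,0,98.6]))
E
```

```text
1.2667 [0.44150124 0.22000322 0.35275822] [1.79970964e+02 1.27559676e-01 9.80530517e+01] [-43.4   7.4  13.  101.2  -1.6  71.6  68. ]
(array([-31.94,  -2.65,   2.35]), array([ 0.03,  0.13, -0.55]))
(array([-43.67,  -5.33,   5.37]), array([ 0.03,  0.13, -0.55]))
```

Request:
servo_tool([
  {"x":-3.0,"y":0.0,"z":0.0,"wx":0.0,"wy":0.0,"wz":7.0,"gripper":0.0},
  {"x":-6.0,"y":0.0,"z":0.0,"wx":0.0,"wy":0.0,"wz":14.0,"gripper":0.0},
  {"x":-9.0,"y":0.0,"z":0.0,"wx":0.0,"wy":0.0,"wz":21.0,"gripper":0.0},
  {"x":-12.0,"y":-1.0,"z":0.0,"wx":0.0,"wy":0.0,"wz":28.0,"gripper":0.0},
  {"x":-15.0,"y":-1.0,"z":0.0,"wx":0.0,"wy":0.0,"wz":35.0,"gripper":0.0},
  {"x":-18.0,"y":-1.0,"z":0.0,"wx":0.0,"wy":0.0,"wz":42.0,"gripper":0.0},
  {"x":-21.0,"y":-2.0,"z":0.0,"wx":0.0,"wy":0.0,"wz":49.0,"gripper":0.0},
  {"x":-24.0,"y":-2.0,"z":0.0,"wx":0.0,"wy":0.0,"wz":56.0,"gripper":0.0},
  {"x":-27.0,"y":-2.0,"z":0.0,"wx":0.0,"wy":0.0,"wz":63.0,"gripper":0.0},
  {"x":-30.0,"y":-3.0,"z":0.0,"wx":0.0,"wy":0.0,"wz":70.0,"gripper":0.0},
  {"x":-33.0,"y":-4.0,"z":0.0,"wx":0.0,"wy":0.0,"wz":77.0,"gripper":0.0},
  {"x":-36.0,"y":-4.0,"z":0.0,"wx":0.0,"wy":0.0,"wz":84.0,"gripper":0.0},
  {"x":-40.0,"y":-5.0,"z":1.0,"wx":0.0,"wy":0.0,"wz":90.0,"gripper":0.0},
  {"x":-43.0,"y":-5.0,"z":2.0,"wx":0.0,"wy":0.0,"wz":90.0,"gripper":0.0},
  {"x":-43.0,"y":-5.0,"z":2.0,"wx":0.0,"wy":0.0,"wz":90.0,"gripper":0.0},
  {"x":-43.0,"y":-5.0,"z":2.0,"wx":0.0,"wy":0.0,"wz":90.0,"gripper":0.0},
])

```text
clock: 2.6
position: [0.4516, -0.2082, 0.3325]
eef_rot: [180.0, 0.1, 8.2]
wrist_force: [0.1, 0.4, -0.9]
finger_gap: 0.002
```

Request:
servo_tool([
  {"x":0.0,"y":0.0,"z":0.0,"wx":0.0,"wy":0.0,"wz":90.0,"gripper":0.0},
  {"x":0.0,"y":0.0,"z":0.0,"wx":0.0,"wy":0.0,"wz":90.0,"gripper":0.0},
  {"x":0.0,"y":0.0,"z":0.0,"wx":0.0,"wy":0.0,"wz":90.0,"gripper":0.0},
  {"x":0.0,"y":0.0,"z":0.0,"wx":0.0,"wy":0.0,"wz":90.0,"gripper":0.0},
  {"x":0.0,"y":0.0,"z":0.0,"wx":0.0,"wy":0.0,"wz":90.0,"gripper":0.0},
  {"x":0.0,"y":0.0,"z":0.0,"wx":0.0,"wy":0.0,"wz":90.0,"gripper":0.0},
  {"x":0.0,"y":0.0,"z":0.0,"wx":0.0,"wy":0.0,"wz":90.0,"gripper":0.0},
  {"x":0.0,"y":0.0,"z":0.0,"wx":0.0,"wy":0.0,"wz":90.0,"gripper":0.0},
  {"x":0.0,"y":0.0,"z":0.0,"wx":0.0,"wy":0.0,"wz":90.0,"gripper":0.0},
  {"x":0.0,"y":0.0,"z":0.0,"wx":0.0,"wy":0.0,"wz":90.0,"gripper":0.0},
  {"x":0.0,"y":0.0,"z":0.0,"wx":0.0,"wy":0.0,"wz":90.0,"gripper":0.0},
  {"x":0.0,"y":0.0,"z":0.0,"wx":0.0,"wy":0.0,"wz":90.0,"gripper":0.0},
  {"x":0.0,"y":0.0,"z":0.0,"wx":0.0,"wy":0.0,"wz":90.0,"gripper":0.0},
  {"x":0.0,"y":0.0,"z":0.0,"wx":0.0,"wy":0.0,"wz":90.0,"gripper":0.0},
  {"x":0.0,"y":0.0,"z":0.0,"wx":0.0,"wy":0.0,"wz":90.0,"gripper":0.0},
])

```text
clock: 3.85
position: [0.4528, -0.2055, 0.3333]
eef_rot: [-180.0, 0.0, -81.3]
wrist_force: [0.5, 0.3, -0.6]
finger_gap: 0.006
```

```bash
python3 - <<'E'
from h import *; from rig import monitor,vision
import cv2
s=monitor.read_state(); print(s['clock'],s['position'],s['eef_rot'],s['qpos'].round(1),s['wrist_force'])
m=vision.camera_model('wrist');p,d=vision.read_camera('wrist')
np.savez('wrist1.npz',p=p,d=d,**m);cv2.imwrite('pics/wrist1.png',p[:,:,::-1])
print((-m['R'].T@m['t']).round(3),m['R'].round(2))
E
```

```text
3.85 [ 0.45282133 -0.20546061  0.33325522] [-1.79988150e+02  4.65517000e-02 -8.12761913e+01] [-26.4  11.6  53.7 104.  -10.   69.4 -50.9] [ 0.46255222  0.26886226 -0.56364912]
[ 0.532 -0.193  0.508] [[ 0.15 -0.99 -0.  ]
 [-0.94 -0.14  0.31]
 [-0.3  -0.05 -0.95]]
```

View pics/wrist1.png

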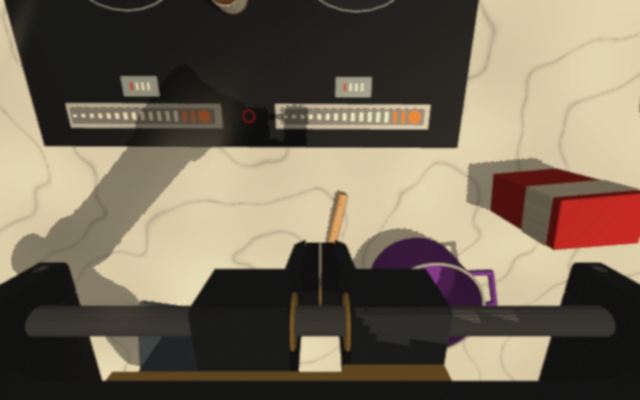

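The wrist view shows both sliders. The right one spans about (278,117) to (430,117), with its orange dot at (415,117). The finger tips are at (320,245). I'll measure the right slider here.

```bash
python3 - <<'E'
import cv2
from h import *
m=np.load('wrist1.npz');p=m['p']
c=p[65:155,230:470];cv2.imwrite("pics/crop_w.png",cv2.resize(c,None,fx=3.3,fy=3.3,interpolation=cv2.INTER_CUBIC)[:,:,::-1])
hsv=cv2.cvtColor(p,cv2.COLOR_RGB2HSV)
o=((hsv[...,0]<18)&(hsv[...,1]>110)&(hsv[...,2]>90)).astype(np.uint8)
o[:104]=0;o[130:]=0;o[:,450:]=0
n,l,st,ce=cv2.connectedComponentsWithStats(o)
for i in range(1,n):
  if st[i,4]>15: print('orange',st[i],ce[i].round(1),ray(m,*ce[i],.067).round(4))
g=((hsv[...,2]>95)).astype(np.uint8);g[:101]=0;g[135:]=0;g[:,:270]=0;g[:,440:]=0
n,l,st,ce=cv2.connectedComponentsWithStats(g)
i=1+np.argmax(st[1:,4]);print(st[i])
r=cv2.minAreaRect(np.argwhere(l==i)[:,::-1].astype(np.float32));b=cv2.boxPoints(r)
for z in(.06,.067):
  w=np.array([ray(m,u,v,z) for u,v in b]);print(w.round(4).tolist(),w.mean(0),np.linalg.norm(np.diff(w,axis=0),axis=1))
# depth-derived height
R,t=m['R'],m['t']
def pt(u,v):
  z=m['d'][v,u];return R.T@(np.array([(u-m['cx'])/m['fx']*z,(v-m['cy'])/m['fy']*z,z])-t)
for u,v in((300,117),(350,117),(400,117),(415,117),(428,117),(350,106),(350,95),(350,127),(350,138)): print(u,v,pt(u,v).round(4))
E
```

```text
orange [197 109  14  14 151] [203.7 115.8] [ 0.4933 -0.0304  0.067 ]
orange [182 110   5  12  54] [184.  115.5] [ 0.4894 -0.0025  0.067 ]
orange [190 110   6  13  60] [192.5 115.8] [ 0.4908 -0.0145  0.067 ]
orange [392 111   6  12  53] [394.5 116.5] [ 0.5335 -0.3004  0.067 ]
orange [401 111   5  13  57] [402.9 116.7] [ 0.535  -0.3123  0.067 ]
orange [408 110  14  14 151] [414.1 116.6] [ 0.5375 -0.3281  0.067 ]
[ 274  103  157   27 3664]
[[0.4894, -0.1307, 0.06], [0.5256, -0.1269, 0.06], [0.5593, -0.3481, 0.06], [0.524, -0.3576, 0.06]] [ 0.52460271 -0.2408538   0.06      ] [0.03638985 0.22370373 0.03657227]
[[0.4901, -0.1317, 0.067], [0.5257, -0.128, 0.067], [0.5589, -0.3457, 0.067], [0.5242, -0.3551, 0.067]] [ 0.52472208 -0.2400999   0.067     ] [0.03582105 0.22020703 0.03600061]
300 117 [ 0.5124 -0.1668  0.0674]
350 117 [ 0.5232 -0.2374  0.0678]
400 117 [ 0.534  -0.308   0.0679]
415 117 [ 0.5372 -0.3291  0.0683]
428 117 [ 0.5401 -0.3495  0.0622]
350 106 [ 0.538  -0.2353  0.0619]
350 95 [ 0.5527 -0.2327  0.0607]
350 127 [ 0.5091 -0.2407  0.0603]
350 138 [ 0.4933 -0.2439  0.0583]
```

View pics/crop_w.png

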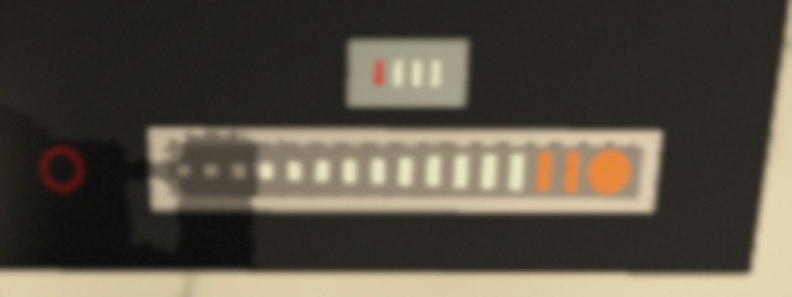

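Both views agree on the dot to within 3.5 mm: (0.537,-0.330), face height about 0.067. The frame around the strip is flush with the glass at 0.061. The low-end landing point is (0.512,-0.162). I'll hover above it.

```bash
python3 - <<'E'
from h import *; from rig import monitor,vision
s=monitor.read_state()
print(rel(s,[.512,-.162,.10],[180,0,-81.5]))
E
```

```text
(array([-3.41, -6.51, 23.33]), array([-0.01,  0.04,  0.2 ]))
```

Request:
servo_tool([
  {"x":-2.0,"y":-3.0,"z":2.0,"wx":0.0,"wy":0.0,"wz":0.2,"gripper":0.0},
  {"x":-3.4,"y":-6.5,"z":4.0,"wx":0.0,"wy":0.0,"wz":0.2,"gripper":0.0},
  {"x":-3.4,"y":-6.5,"z":7.0,"wx":0.0,"wy":0.0,"wz":0.2,"gripper":0.0},
  {"x":-3.4,"y":-6.5,"z":10.0,"wx":0.0,"wy":0.0,"wz":0.2,"gripper":0.0},
  {"x":-3.4,"y":-6.5,"z":13.0,"wx":0.0,"wy":0.0,"wz":0.2,"gripper":0.0},
  {"x":-3.4,"y":-6.5,"z":16.0,"wx":0.0,"wy":0.0,"wz":0.2,"gripper":0.0},
  {"x":-3.4,"y":-6.5,"z":19.0,"wx":0.0,"wy":0.0,"wz":0.2,"gripper":0.0},
  {"x":-3.4,"y":-6.5,"z":21.5,"wx":0.0,"wy":0.0,"wz":0.2,"gripper":0.0},
  {"x":-3.4,"y":-6.5,"z":22.5,"wx":0.0,"wy":0.0,"wz":0.2,"gripper":0.0},
  {"x":-3.4,"y":-6.5,"z":23.3,"wx":0.0,"wy":0.0,"wz":0.2,"gripper":0.0},
  {"x":-3.4,"y":-6.5,"z":23.3,"wx":0.0,"wy":0.0,"wz":0.2,"gripper":0.0},
  {"x":-3.4,"y":-6.5,"z":23.3,"wx":0.0,"wy":0.0,"wz":0.2,"gripper":0.0},
])

```text
clock: 4.9
position: [0.5125, -0.1639, 0.1011]
eef_rot: [-179.9, -0.0, -81.7]
wrist_force: [-0.3, 0.4, 0.7]
finger_gap: 0.005
```

```bash
python3 - <<'E'
from h import *; from rig import monitor,vision
import cv2
s=monitor.read_state(); print(s['clock'],s['position'],s['eef_rot'],s['qpos'].round(1),s['wrist_force'])
m=vision.camera_model('wrist');p,d=vision.read_camera('wrist')
np.savez('wrist2.npz',p=p,d=d,**m);cv2.imwrite('pics/wrist2.png',p[:,:,::-1])
print('tcp px',proj(m,s['position']),'dot px',proj(m,[.537,-.3297,.067]),'land',proj(m,[.512,-.162,.067]))
E
```

```text
4.9 [ 0.51253798 -0.16388167  0.10112524] [-1.79927025e+02 -2.17130133e-02 -8.17149770e+01] [-16.8  34.3  39.8 111.8 -30.8  44.8 -41.1] [-0.25422878  0.42793436  0.7398584 ]
tcp px (np.float64(321.02937957518293), np.float64(236.73922154501085)) dot px (np.float64(543.4985040718723), np.float64(217.0655191956981)) land (np.float64(318.24777230996114), np.float64(218.00968797913436))
```

View pics/wrist2.png

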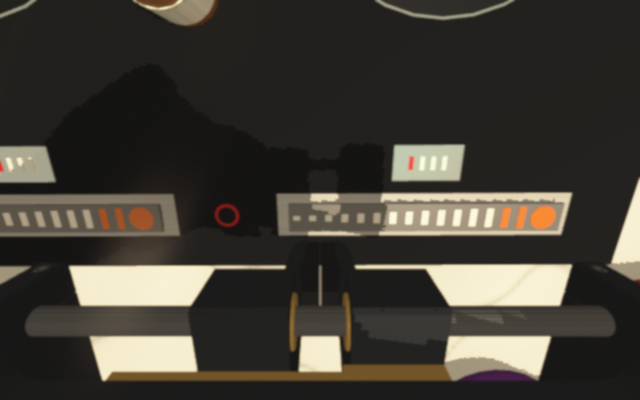

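The wrist view shows the shut tips at about (320,242), heading for the low end of the right slider. The slider spans (290,215) to (557,215), with its dot at (543,217), exactly where my estimate projects. Next I'll descend to just above the strip.

Request:
servo_tool([
  {"x":0.0,"y":0.0,"z":1.2,"wx":0.0,"wy":0.0,"wz":0.0,"gripper":0.0},
  {"x":0.0,"y":0.0,"z":2.0,"wx":0.0,"wy":0.0,"wz":0.0,"gripper":0.0},
  {"x":0.0,"y":0.0,"z":2.5,"wx":0.0,"wy":0.0,"wz":0.0,"gripper":0.0},
  {"x":0.0,"y":0.0,"z":2.8,"wx":0.0,"wy":0.0,"wz":0.0,"gripper":0.0},
  {"x":0.0,"y":0.0,"z":2.8,"wx":0.0,"wy":0.0,"wz":0.0,"gripper":0.0},
  {"x":0.0,"y":0.0,"z":2.8,"wx":0.0,"wy":0.0,"wz":0.0,"gripper":0.0},
  {"x":0.0,"y":0.0,"z":2.8,"wx":0.0,"wy":0.0,"wz":0.0,"gripper":0.0},
])

```text
clock: 5.53
position: [0.5119, -0.1639, 0.0724]
eef_rot: [-180.0, -0.0, -81.8]
wrist_force: [-0.3, -0.1, 0.1]
finger_gap: 0.008
```

```bash
python3 - <<'E'
from h import *; from rig import monitor,vision
import cv2
s=monitor.read_state(); print(s['clock'],s['position'].round(4),s['eef_rot'],s['qpos'].round(1),s['wrist_force'])
m=vision.camera_model('wrist');p,d=vision.read_camera('wrist')
cv2.imwrite('pics/wrist3.png',cv2.resize(p[150:310,220:420],None,fx=4,fy=4)[:,:,::-1])
print('tcp px',proj(m,s['position']))
p,d=vision.read_camera('side');m=vision.camera_model('side')
print(proj(m,s['position']))
cv2.imwrite('pics/side3.png',cv2.resize(p[120:280,260:460],None,fx=4,fy=4)[:,:,::-1])
s=monitor.read_state(); print(s['position'].round(4),s['wrist_force'])
E
```

```text
5.5333 [ 0.5119 -0.1639  0.0724] [-1.79984192e+02 -1.03462968e-02 -8.17607974e+01] [-15.1  36.7  37.5 112.5 -33.1  41.8 -39.4] [-0.30368909 -0.11695184  0.05463383]
tcp px (np.float64(321.0487164586539), np.float64(236.76078043152424))
(np.float64(333.20623220328486), np.float64(216.21074852067795))
[ 0.512  -0.1638  0.0725] [-0.49486833  0.40761914  0.44027828]
```

View pics/wrist3.png

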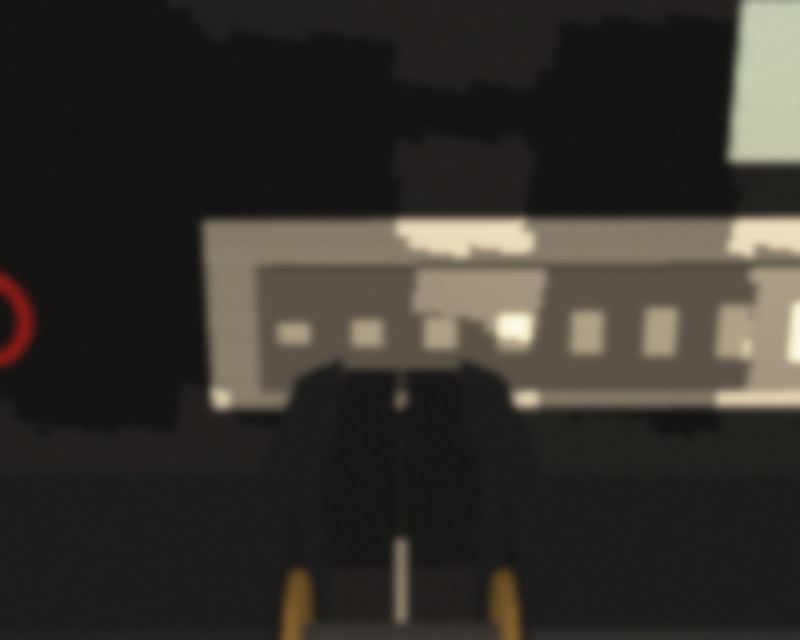

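View pics/side3.png

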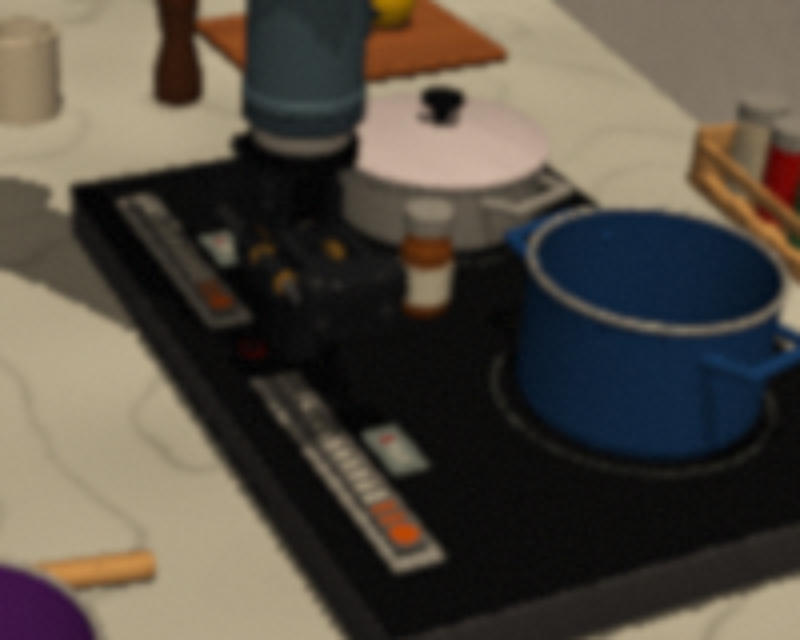

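In the wrist crop the front edge of the tips is at row 370, but the reported TCP projects to row 347. The strip spans rows 265–390. The two don't agree, so I'll check with depth and the other cameras before touching.

```bash
python3 - <<'E'
from h import *; from rig import monitor,vision
import cv2
s=monitor.read_state()
Rt=Ro.from_euler('xyz',s['eef_rot'],degrees=True)
m=vision.camera_model('wrist');p,d=vision.read_camera('wrist')
np.savez('wrist4.npz',p=p,d=d,**m)
R,t=m['R'],m['t']
def pt(u,v,m,d):
  z=d[v,u];return m['R'].T@(np.array([(u-m['cx'])/m['fx']*z,(v-m['cy'])/m['fy']*z,z])-m['t'])
for u in (310,330):
 for v in range(228,300,4):
  X=pt(u,v,m,d);print(u,v,X.round(4),(Rt.inv().apply(X-s['position'])*1000).round(1))
for n in('top','side'):
  m=vision.camera_model(n);p,d=vision.read_camera(n);q=proj(m,s['position']);print(n,q)
  u0,v0=int(q[0])-40,int(q[1])-30
  cv2.imwrite(f'pics/{n}4.png',cv2.resize(np.clip(p[v0:v0+60,u0:u0+80].astype(float)*2,0,255).astype(np.uint8),None,fx=10,fy=10,interpolation=cv2.INTER_CUBIC)[:,:,::-1]);print(u0,v0)
E
```

```text
310 228 [ 0.5152 -0.1561  0.0681] [-7.2 -4.2  4.4]
310 232 [ 0.5119 -0.1565  0.0671] [-7.3 -0.9  5.4]
310 236 [ 0.5095 -0.1568  0.0681] [-7.3  1.5  4.4]
310 240 [ 0.5072 -0.1572  0.0692] [-7.3  3.9  3.3]
310 244 [ 0.5208 -0.1564  0.1029] [ -6.1  -9.8 -30.4]
310 248 [ 0.5211 -0.1565  0.1082] [ -5.9 -10.1 -35.7]
310 252 [ 0.5214 -0.1566  0.1131] [ -5.7 -10.3 -40.5]
310 256 [ 0.5213 -0.1568  0.117 ] [ -5.6 -10.2 -44.5]
310 260 [ 0.5212 -0.1569  0.1208] [ -5.5 -10.1 -48.3]
310 264 [ 0.5212 -0.157   0.1245] [ -5.4 -10.1 -52. ]
310 268 [ 0.5212 -0.1571  0.1281] [ -5.3 -10.1 -55.6]
310 272 [ 0.5212 -0.1572  0.1315] [ -5.2 -10.1 -59. ]
310 276 [ 0.5212 -0.1573  0.1347] [ -5.1 -10.  -62.2]
310 280 [ 0.5217 -0.1574  0.1384] [ -4.9 -10.5 -65.9]
310 284 [ 0.5214 -0.1575  0.1409] [ -4.9 -10.2 -68.4]
310 288 [ 0.5219 -0.1576  0.1444] [ -4.8 -10.6 -71.9]
310 292 [ 0.5208 -0.1577  0.1456] [ -4.7  -9.6 -73.1]
310 296 [ 0.5192 -0.158   0.1459] [ -4.7  -7.9 -73.4]
330 228 [ 0.5168 -0.1691  0.0676] [ 5.9 -4.   4.9]
330 232 [ 0.5146 -0.1694  0.0689] [ 5.9 -1.7  3.6]
330 236 [ 0.5119 -0.1698  0.0691] [5.9
[... 266 characters left out ...]
 -44.1]
330 260 [ 0.523  -0.1663  0.1216] [  4.  -10.5 -49. ]
330 264 [ 0.5223 -0.1663  0.124 ] [  4.   -9.8 -51.5]
330 268 [ 0.5225 -0.1661  0.128 ] [  3.8 -10.  -55.5]
330 272 [ 0.5233 -0.1659  0.1328] [  3.7 -10.9 -60.3]
330 276 [ 0.5227 -0.1659  0.1351] [  3.6 -10.3 -62.6]
330 280 [ 0.5225 -0.1658  0.1379] [  3.5 -10.1 -65.4]
330 284 [ 0.5225 -0.1657  0.1408] [  3.4 -10.1 -68.2]
330 288 [ 0.5223 -0.1657  0.1433] [  3.3  -9.9 -70.8]
330 292 [ 0.5223 -0.1656  0.1461] [  3.2  -9.9 -73.6]
330 296 [ 0.5208 -0.1658  0.1466] [  3.2  -8.4 -74.1]
top (np.float64(364.58536342567874), np.float64(209.6171695755863))
324 179
side (np.float64(333.2388965020934), np.float64(216.16541590555647))
293 186
```

View pics/side4.png

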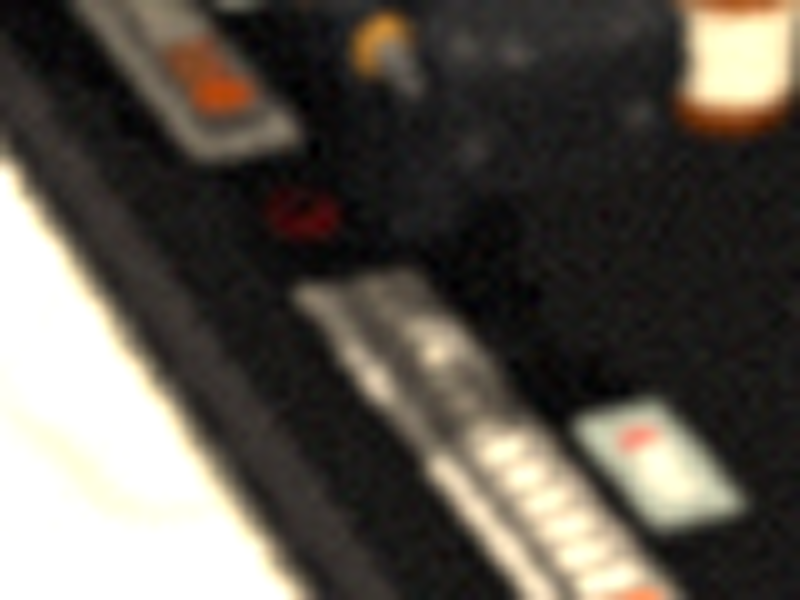

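View pics/top4.png

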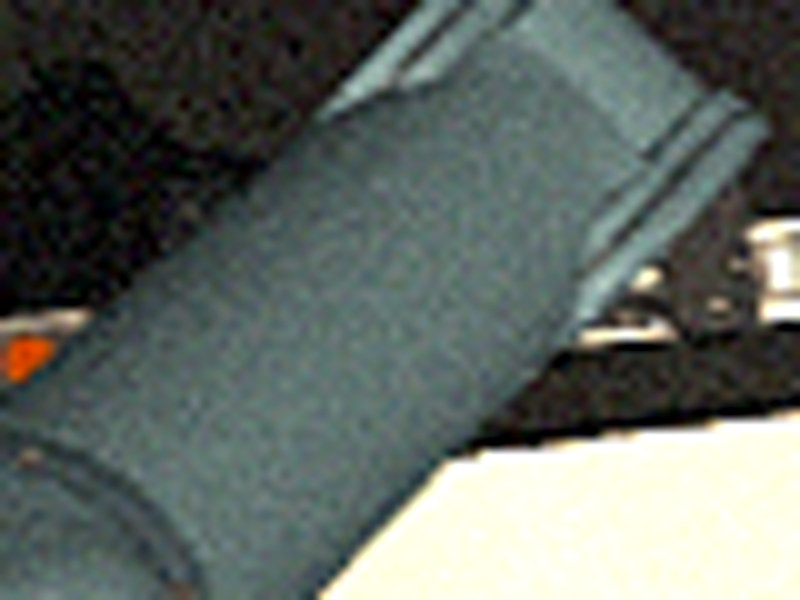

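Depth shows the finger front face ending about 28 mm above the reported TCP, and the side view also shows no tip at the projected TCP. I'll check where the tips really are in the side view.

```bash
python3 - <<'E'
from h import *; from rig import monitor,vision
import cv2
s=monitor.read_state();print(s['clock'],s['finger_gap'])
m=vision.camera_model('side');p=0;d=[]
for i in range(4):
  a,b=vision.read_camera('side');p=p+a.astype(float);d.append(b)
p/=4;d=np.median(d,axis=0);np.savez('side5.npz',p=p,d=d,**m)
Rt=Ro.from_euler('xyz',s['eef_rot'],degrees=True)
u0,v0=300,160
im=np.clip(255*(p[v0:v0+75,u0:u0+100]/255)**.45,0,255).astype(np.uint8)
im=cv2.resize(im,None,fx=8,fy=8,interpolation=cv2.INTER_CUBIC)
for z in (0,-10,-20,-30,-40):
  q=proj(m,s['position']+np.array([0,0,-z/1000])); cv2.circle(im,(int((q[0]-u0+.5)*8),int((q[1]-v0+.5)*8)),3,(255,0,0),-1)
cv2.imwrite('pics/side5.png',im[:,:,::-1])
def pt(u,v):
  z=d[v,u];return m['R'].T@(np.array([(u-m['cx'])/m['fx']*z,(v-m['cy'])/m['fy']*z,z])-m['t'])
for v in range(186,224,2):
  print(v,[ (Rt.inv().apply(pt(u,v)-s['position'])*1000).round(0).tolist() for u in (331,334,337,340,343)])
E
```

```text
5.7833 0.00274046741094746
186 [[26.0, 22.0, -115.0], [49.0, 24.0, -128.0], [60.0, 21.0, -134.0], [64.0, 15.0, -134.0], [67.0, 8.0, -135.0]]
188 [[32.0, 24.0, -113.0], [67.0, 33.0, -134.0], [71.0, 26.0, -135.0], [73.0, 19.0, -134.0], [75.0, 12.0, -133.0]]
190 [[33.0, 25.0, -108.0], [73.0, 35.0, -132.0], [80.0, 30.0, -134.0], [81.0, 23.0, -133.0], [84.0, 16.0, -134.0]]
192 [[39.0, 27.0, -106.0], [73.0, 35.0, -126.0], [87.0, 34.0, -134.0], [91.0, 28.0, -134.0], [91.0, 19.0, -132.0]]
194 [[-4.0, 7.0, -71.0], [55.0, 26.0, -109.0], [89.0, 34.0, -129.0], [93.0, 28.0, -130.0], [91.0, 19.0, -127.0]]
196 [[3.0, 10.0, -70.0], [59.0, 28.0, -105.0], [90.0, 34.0, -124.0], [92.0, 28.0, -124.0], [90.0, 19.0, -121.0]]
198 [[2.0, 9.0, -63.0], [15.0, 7.0, -69.0], [90.0, 34.0, -118.0], [89.0, 26.0, -116.0], [83.0, 14.0, -110.0]]
200 [[3.0, 10.0, -57.0], [15.0, 7.0, -64.0], [84.0, 31.0, -108.0], [84.0, 23.0, -107.0], [83.0, 14.0, -104.0]]
202 [[4.0, 10.0, -52.0], [14.0, 6.0, -56.0], [84.0, 31.0, -103.0], [84.0, 23.0, -101.0], [84.0, 14.0, -99.0]]
204 [[7.0, 11.0, -47.0], [14.0, 5.0, -50.0], [82.0, 30.0,
[... 323 characters left out ...]
.0, -32.0, 13.0], [-38.0, -40.0, 12.0], [-38.0, -49.0, 14.0]]
212 [[-39.0, -11.0, 13.0], [-34.0, -19.0, 12.0], [-34.0, -28.0, 13.0], [-31.0, -36.0, 14.0], [-26.0, -43.0, 13.0]]
214 [[-20.0, -2.0, 6.0], [-26.0, -15.0, 12.0], [-23.0, -23.0, 12.0], [-20.0, -31.0, 13.0], [-17.0, -39.0, 13.0]]
216 [[-12.0, 1.0, 6.0], [-8.0, -6.0, 6.0], [-14.0, -19.0, 13.0], [-10.0, -26.0, 12.0], [-9.0, -35.0, 14.0]]
218 [[-1.0, 6.0, 5.0], [2.0, -2.0, 5.0], [4.0, -10.0, 6.0], [-3.0, -23.0, 14.0], [2.0, -30.0, 12.0]]
220 [[8.0, 10.0, 5.0], [11.0, 2.0, 5.0], [14.0, -6.0, 6.0], [7.0, -18.0, 13.0], [11.0, -26.0, 13.0]]
222 [[9.0, 10.0, 11.0], [18.0, 5.0, 7.0], [22.0, -2.0, 6.0], [25.0, -9.0, 6.0], [19.0, -22.0, 13.0]]
```

View pics/side5.png

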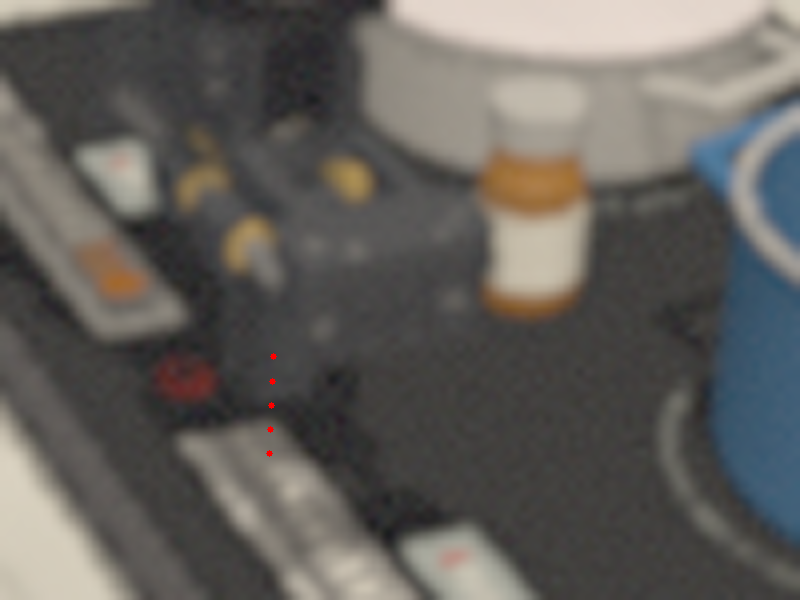

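Side and wrist depth agree. The real fingertip end is about 27 mm above the reported TCP, so it is now at z ≈ 0.0995. Laterally the tips are centred. I expect contact at a reported z of about 0.040, so I'll go down most of the way, look, then feel for contact.

Request:
servo_tool([
  {"x":0.0,"y":0.0,"z":0.8,"wx":0.0,"wy":0.0,"wz":0.0,"gripper":0.0},
  {"x":0.0,"y":0.0,"z":1.4,"wx":0.0,"wy":0.0,"wz":0.0,"gripper":0.0},
  {"x":0.0,"y":0.0,"z":1.8,"wx":0.0,"wy":0.0,"wz":0.0,"gripper":0.0},
  {"x":0.0,"y":0.0,"z":2.0,"wx":0.0,"wy":0.0,"wz":0.0,"gripper":0.0},
  {"x":0.0,"y":0.0,"z":2.0,"wx":0.0,"wy":0.0,"wz":0.0,"gripper":0.0},
  {"x":0.0,"y":0.0,"z":2.0,"wx":0.0,"wy":0.0,"wz":0.0,"gripper":0.0},
])

```text
clock: 6.48
position: [0.5117, -0.1638, 0.052]
eef_rot: [180.0, -0.0, -81.8]
wrist_force: [-0.3, -0.5, 1.1]
finger_gap: 0.006
```

```bash
cat > look.py <<'E'
from h import *; from rig import monitor,vision
import cv2,sys
tag=sys.argv[1]
s=monitor.read_state(); print(round(s['clock'],2),s['position'].round(4),s['eef_rot'].round(2),s['qpos'].round(1),s['wrist_force'].round(2))
Rt=Ro.from_euler('xyz',s['eef_rot'],degrees=True)
m=vision.camera_model('wrist');p,d=vision.read_camera('wrist')
cv2.imwrite(f'pics/w_{tag}.png',cv2.resize(p[150:300,170:570],None,fx=2,fy=2)[:,:,::-1])
def pt(u,v):
  z=d[v,u];return m['R'].T@(np.array([(u-m['cx'])/m['fx']*z,(v-m['cy'])/m['fy']*z,z])-m['t'])
for v in (236,238,240,242,243,244,245,246,248):
  print(v,[(pt(u,v).round(4).tolist(),(Rt.inv().apply(pt(u,v)-s['position'])*1000).round(1).tolist()) for u in (312,329)])
E
python3 look.py 6
```

```text
6.48 [ 0.5117 -0.1638  0.052 ] [179.98  -0.   -81.76] [-13.9  38.5  35.8 112.8 -34.7  39.8 -38.1] [-0.29 -0.45  1.1 ]
236 [([0.5186, -0.1574, 0.0679], [-5.4, -7.8, -15.8]), ([0.5201, -0.1672, 0.0681], [4.6, -7.9, -16.1])]
238 [([0.5175, -0.1575, 0.0682], [-5.4, -6.7, -16.2]), ([0.5193, -0.1673, 0.0691], [4.5, -7.1, -17.1])]
240 [([0.5164, -0.1577, 0.0685], [-5.4, -5.5, -16.5]), ([0.5175, -0.1676, 0.0678], [4.6, -5.2, -15.8])]
242 [([0.521, -0.1574, 0.0808], [-5.0, -10.1, -28.8]), ([0.5227, -0.1664, 0.0817], [4.1, -10.5, -29.6])]
243 [([0.5211, -0.1574, 0.0823], [-5.0, -10.3, -30.2]), ([0.5223, -0.1664, 0.082], [4.1, -10.1, -30.0])]
244 [([0.5208, -0.1574, 0.0827], [-5.0, -9.9, -30.7]), ([0.5221, -0.1664, 0.0827], [4.1, -9.9, -30.7])]
245 [([0.521, -0.1575, 0.0844], [-4.9, -10.1, -32.3]), ([0.5227, -0.1663, 0.0853], [4.0, -10.5, -33.2])]
246 [([0.521, -0.1575, 0.0856], [-4.9, -10.1, -33.6]), ([0.5222, -0.1663, 0.0853], [4.0, -10.0, -33.3])]
248 [([0.5212, -0.1575, 0.0883], [-4.8, -10.4, -36.3]), ([0.5222, -0.1663, 0.0877], [4.0, -10.0, -35.6])]
```

View pics/w_6.png

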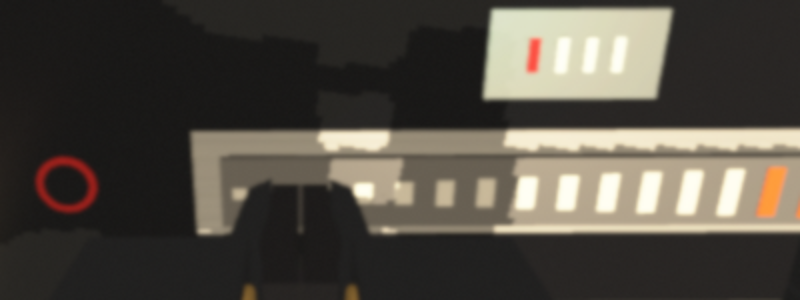

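The tip end is now at z ≈ 0.080, 12–13 mm above the strip, and over its first bars: tips at crop (300,185), strip rows 155–225. Now I'll feel downwards.

Request:
servo_tool([
  {"x":0.0,"y":0.0,"z":0.5,"wx":0.0,"wy":0.0,"wz":0.0,"gripper":0.0},
  {"x":0.0,"y":0.0,"z":0.9,"wx":0.0,"wy":0.0,"wz":0.0,"gripper":0.0},
  {"x":0.0,"y":0.0,"z":1.0,"wx":0.0,"wy":0.0,"wz":0.0,"gripper":0.0},
  {"x":0.0,"y":0.0,"z":1.0,"wx":0.0,"wy":0.0,"wz":0.0,"gripper":0.0},
  {"x":0.0,"y":0.0,"z":1.0,"wx":0.0,"wy":0.0,"wz":0.0,"gripper":0.0},
])

```text
clock: 6.95
position: [0.5118, -0.1637, 0.0421]
eef_rot: [180.0, 0.0, -81.8]
wrist_force: [0.0, -0.4, -0.1]
finger_gap: 0.006
```

Request:
servo_tool([
  {"x":0.0,"y":0.0,"z":0.1,"wx":0.0,"wy":0.0,"wz":0.0,"gripper":0.0},
  {"x":0.0,"y":0.0,"z":0.1,"wx":0.0,"wy":0.0,"wz":0.0,"gripper":0.0},
  {"x":0.0,"y":0.0,"z":0.1,"wx":0.0,"wy":0.0,"wz":0.0,"gripper":0.0},
])

```text
clock: 7.2
position: [0.5119, -0.1637, 0.0413]
eef_rot: [-180.0, -0.0, -81.8]
wrist_force: [-0.3, 0.2, 0.3]
finger_gap: 0.004
```

Request:
servo_tool([
  {"x":0.0,"y":0.0,"z":0.1,"wx":0.0,"wy":0.0,"wz":0.0,"gripper":0.0},
  {"x":0.0,"y":0.0,"z":0.1,"wx":0.0,"wy":0.0,"wz":0.0,"gripper":0.0},
  {"x":0.0,"y":0.0,"z":0.1,"wx":0.0,"wy":0.0,"wz":0.0,"gripper":0.0},
])

```text
clock: 7.45
position: [0.5118, -0.1637, 0.0402]
eef_rot: [-180.0, 0.0, -81.7]
wrist_force: [0.3, 0.3, 0.0]
finger_gap: 0.003
```

Request:
servo_tool([
  {"x":0.0,"y":0.0,"z":0.1,"wx":0.0,"wy":0.0,"wz":0.0,"gripper":0.0},
  {"x":0.0,"y":0.0,"z":0.1,"wx":0.0,"wy":0.0,"wz":0.0,"gripper":0.0},
  {"x":0.0,"y":0.0,"z":0.1,"wx":0.0,"wy":0.0,"wz":0.0,"gripper":0.0},
])

```text
clock: 7.7
position: [0.5119, -0.1637, 0.0393]
eef_rot: [-180.0, 0.0, -81.8]
wrist_force: [0.8, -0.2, 2.3]
finger_gap: 0.001
```

```bash
python3 look.py 7
```

```text
7.7 [ 0.5119 -0.1637  0.0393] [-179.99    0.    -81.75] [-13.   39.6  34.7 113.  -35.8  38.4 -37.3] [ 0.83 -0.18  2.32]
236 [([0.5216, -0.1571, 0.0612], [-5.2, -10.5, -21.9]), ([0.5233, -0.1664, 0.0621], [4.3, -10.9, -22.8])]
238 [([0.5234, -0.157, 0.0679], [-5.0, -12.4, -28.6]), ([0.5242, -0.1662, 0.0667], [4.2, -11.8, -27.3])]
240 [([0.5223, -0.1571, 0.068], [-5.0, -11.3, -28.7]), ([0.5233, -0.1663, 0.0673], [4.2, -11.0, -28.0])]
242 [([0.5215, -0.1573, 0.0687], [-5.0, -10.4, -29.4]), ([0.5225, -0.1664, 0.0682], [4.2, -10.2, -28.8])]
243 [([0.5215, -0.1573, 0.0699], [-5.0, -10.4, -30.5]), ([0.5227, -0.1663, 0.0696], [4.1, -10.3, -30.3])]
244 [([0.5211, -0.1573, 0.0702], [-5.0, -10.0, -30.9]), ([0.5228, -0.1662, 0.0712], [4.1, -10.5, -31.9])]
245 [([0.5214, -0.1573, 0.0722], [-4.9, -10.4, -32.8]), ([0.5226, -0.1662, 0.072], [4.0, -10.3, -32.7])]
246 [([0.5208, -0.1574, 0.0722], [-4.9, -9.8, -32.8]), ([0.5225, -0.1662, 0.073], [4.0, -10.2, -33.6])]
248 [([0.5216, -0.1574, 0.0759], [-4.8, -10.5, -36.6]), ([0.5226, -0.1661, 0.0755], [3.9, -10.3, -36.2])]
```

View pics/w_7.png

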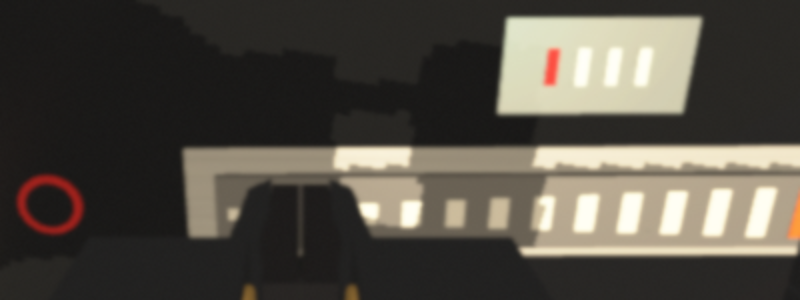

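Contact looks to be just starting, with the tip end at z ≈ 0.067 and 2.3 N. The tips (crop (300,185)) sit over the first bars and centred across the strip. I'll press slightly more and check the force average.

Request:
servo_tool([
  {"x":0.0,"y":0.0,"z":0.1,"wx":0.0,"wy":0.0,"wz":0.0,"gripper":0.0},
  {"x":0.0,"y":0.0,"z":0.1,"wx":0.0,"wy":0.0,"wz":0.0,"gripper":0.0},
  {"x":0.0,"y":0.0,"z":0.1,"wx":0.0,"wy":0.0,"wz":0.0,"gripper":0.0},
])

```text
clock: 8.0
position: [0.5119, -0.1637, 0.0383]
eef_rot: [-180.0, 0.0, -81.8]
wrist_force: [-1.8, 0.4, 3.7]
finger_gap: 0.004
```

```bash
cat > f.py <<'E'
from rig import monitor,vision
import numpy as np
F=[];P=[]
for i in range(8):
  s=monitor.read_state();F.append(s['wrist_force']);P.append(s['position']);vision.read_camera('wrist')
print(s['clock'],np.mean(F,0).round(2),np.std(F,0).round(2),np.mean(P,0).round(5),s['eef_rot'].round(2))
E
python3 f.py
```

```text
8.35 [-1.03  0.5   3.57] [0.64 0.65 0.53] [ 0.51185 -0.1637   0.03829] [-179.99   -0.    -81.75]
```

3.6 N, about 1.7 mm in: a good light touch. I'll slide in segments, checking force after each.

Request:
servo_tool([
  {"x":0.2,"y":0.0,"z":0.0,"wx":0.0,"wy":0.0,"wz":0.0,"gripper":0.0},
  {"x":0.5,"y":0.0,"z":0.0,"wx":0.0,"wy":0.0,"wz":0.0,"gripper":0.0},
  {"x":0.8,"y":0.0,"z":0.0,"wx":0.0,"wy":0.0,"wz":0.0,"gripper":0.0},
  {"x":1.1,"y":0.0,"z":0.0,"wx":0.0,"wy":0.0,"wz":0.0,"gripper":0.0},
  {"x":1.4,"y":0.0,"z":0.0,"wx":0.0,"wy":0.0,"wz":0.0,"gripper":0.0},
  {"x":1.7,"y":0.0,"z":0.0,"wx":0.0,"wy":0.0,"wz":0.0,"gripper":0.0},
  {"x":2.0,"y":0.0,"z":0.0,"wx":0.0,"wy":0.0,"wz":0.0,"gripper":0.0},
])

```text
clock: 8.98
position: [0.5147, -0.1838, 0.0382]
eef_rot: [-180.0, 0.0, -81.8]
wrist_force: [-0.2, 3.6, 4.7]
finger_gap: 0.006
```

```bash
python3 f.py
```

```text
9.3333 [-0.32  0.21  3.66] [0.32 2.   0.55] [ 0.51477 -0.1845   0.03836] [-1.7997e+02 -1.0000e-01 -8.1790e+01]
```

Request:
servo_tool([
  {"x":0.3,"y":0.0,"z":0.0,"wx":0.0,"wy":0.0,"wz":0.0,"gripper":0.0},
  {"x":0.7,"y":0.0,"z":0.0,"wx":0.0,"wy":0.0,"wz":0.0,"gripper":0.0},
  {"x":1.1,"y":-0.01,"z":0.0,"wx":0.0,"wy":0.0,"wz":0.0,"gripper":0.0},
  {"x":1.5,"y":-0.01,"z":0.0,"wx":0.0,"wy":0.0,"wz":0.0,"gripper":0.0},
  {"x":1.9,"y":-0.02,"z":0.0,"wx":0.0,"wy":0.0,"wz":0.0,"gripper":0.0},
  {"x":2.3,"y":-0.02,"z":0.0,"wx":0.0,"wy":0.0,"wz":0.0,"gripper":0.0},
  {"x":2.7,"y":-0.03,"z":0.0,"wx":0.0,"wy":0.0,"wz":0.0,"gripper":0.0},
  {"x":3.1,"y":-0.03,"z":0.0,"wx":0.0,"wy":0.0,"wz":0.0,"gripper":0.0},
  {"x":3.5,"y":-0.04,"z":0.0,"wx":0.0,"wy":0.0,"wz":0.0,"gripper":0.0},
  {"x":3.9,"y":-0.04,"z":0.0,"wx":0.0,"wy":0.0,"wz":0.0,"gripper":0.0},
  {"x":4.3,"y":-0.04,"z":0.0,"wx":0.0,"wy":0.0,"wz":0.0,"gripper":0.0},
  {"x":4.7,"y":-0.05,"z":0.0,"wx":0.0,"wy":0.0,"wz":0.0,"gripper":0.0},
  {"x":5.0,"y":-0.05,"z":0.0,"wx":0.0,"wy":0.0,"wz":0.0,"gripper":0.0},
])

```text
clock: 10.47
position: [0.5224, -0.2335, 0.0383]
eef_rot: [-180.0, -0.0, -81.8]
wrist_force: [-0.3, 2.1, 3.9]
finger_gap: 0.006
```

```bash
python3 f.py;python3 look.py 8
```

```text
10.8167 [ 0.01 -0.38  3.57] [0.43 1.54 0.42] [ 0.52243 -0.23405  0.0384 ] [-1.7997e+02 -1.2000e-01 -8.1780e+01]
10.87 [ 0.5225 -0.2341  0.0385] [-1.7997e+02 -1.2000e-01 -8.1780e+01] [ -5.4  42.2  34.5 107.8 -35.3  41.  -32.2] [-0.49 -2.31  3.97]
236 [([0.533, -0.2274, 0.0622], [-5.1, -11.4, -23.7]), ([0.5343, -0.2367, 0.0623], [4.3, -11.4, -23.8])]
238 [([0.5343, -0.2273, 0.0676], [-5.0, -12.7, -29.1]), ([0.5353, -0.2364, 0.067], [4.2, -12.4, -28.4])]
240 [([0.5326, -0.2275, 0.0665], [-5.0, -11.0, -28.0]), ([0.5338, -0.2366, 0.0664], [4.2, -10.9, -27.8])]
242 [([0.5316, -0.2276, 0.067], [-5.0, -10.0, -28.5]), ([0.533, -0.2367, 0.0671], [4.2, -10.1, -28.6])]
243 [([0.5317, -0.2277, 0.0683], [-5.0, -10.1, -29.8]), ([0.5328, -0.2367, 0.0679], [4.2, -9.9, -29.4])]
244 [([0.5315, -0.2277, 0.0692], [-5.0, -9.9, -30.7]), ([0.5331, -0.2366, 0.0698], [4.1, -10.2, -31.3])]
245 [([0.5318, -0.2277, 0.0709], [-4.9, -10.2, -32.4]), ([0.5334, -0.2365, 0.0717], [4.0, -10.5, -33.1])]
246 [([0.5316, -0.2278, 0.0717], [-4.9, -10.0, -33.2]), ([0.5329, -0.2366, 0.0717], [4.0, -10.0, -33.2])]
248 [([0.5322, -0.2278, 0.0751], [-4.8, -10.5, -36.6]), ([0.5326, -0.2366, 0.0734], [4.0, -9.6, -34.9])]
```

View pics/w_8.png

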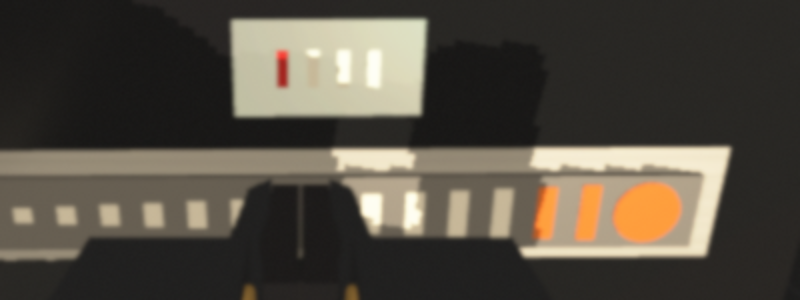

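The tips are mid-strip at crop (300,185), and the strip's dot is at crop (647,211). Force is steady at 3.6 N. I'll re-measure the dot from this close view.

```bash
python3 - <<'E'
from h import *; from rig import monitor,vision
import cv2
s=monitor.read_state()
m=vision.camera_model('wrist');p,d=vision.read_camera('wrist')
hsv=cv2.cvtColor(p,cv2.COLOR_RGB2HSV)
o=((hsv[...,0]<18)&(hsv[...,1]>110)&(hsv[...,2]>90)).astype(np.uint8)
o[:230]=0;o[285:]=0;o[:,:400]=0
n,l,st,ce=cv2.connectedComponentsWithStats(o)
for i in range(1,n):
  if st[i,4]>100:
    X=ray(m,*ce[i],.0653);print(st[i],ce[i],X.round(4),rel(s,[X[0],X[1],s['position'][2]],[180,0,-81.75]))
E
```

```text
[476 241  35  31 826] [493.21186441 255.70338983] [ 0.5368 -0.3287  0.0653] (array([ 9.58, -0.06,  0.02]), array([-0.03, -0.11, -0.03]))
[436 243  14  27 287] [442.26829268 255.93728223] [ 0.5326 -0.3006  0.0653] (array([ 6.74, -0.05,  0.01]), array([-0.03, -0.11, -0.03]))
[457 242  15  29 302] [464.10596026 255.64569536] [ 0.5345 -0.3126  0.0653] (array([ 7.95, -0.07,  0.01]), array([-0.03, -0.11, -0.03]))
```

Request:
servo_tool([
  {"x":0.3,"y":0.0,"z":0.0,"wx":0.0,"wy":0.0,"wz":0.0,"gripper":0.0},
  {"x":0.7,"y":0.0,"z":0.0,"wx":0.0,"wy":0.0,"wz":0.0,"gripper":0.0},
  {"x":1.1,"y":-0.01,"z":0.0,"wx":0.0,"wy":0.0,"wz":0.0,"gripper":0.0},
  {"x":1.5,"y":-0.01,"z":0.0,"wx":0.0,"wy":0.0,"wz":0.0,"gripper":0.0},
  {"x":1.9,"y":-0.02,"z":0.0,"wx":0.0,"wy":0.0,"wz":0.0,"gripper":0.0},
  {"x":2.3,"y":-0.02,"z":0.0,"wx":0.0,"wy":0.0,"wz":0.0,"gripper":0.0},
  {"x":2.7,"y":-0.03,"z":0.0,"wx":0.0,"wy":0.0,"wz":0.0,"gripper":0.0},
  {"x":3.1,"y":-0.03,"z":0.0,"wx":0.0,"wy":0.0,"wz":0.0,"gripper":0.0},
  {"x":3.5,"y":-0.03,"z":0.0,"wx":0.0,"wy":0.0,"wz":0.0,"gripper":0.0},
  {"x":3.9,"y":-0.04,"z":0.0,"wx":0.0,"wy":0.0,"wz":0.0,"gripper":0.0},
  {"x":4.3,"y":-0.04,"z":0.0,"wx":0.0,"wy":0.0,"wz":0.0,"gripper":0.0},
  {"x":4.7,"y":-0.05,"z":0.0,"wx":0.0,"wy":0.0,"wz":0.0,"gripper":0.0},
  {"x":5.0,"y":-0.05,"z":0.0,"wx":0.0,"wy":0.0,"wz":0.0,"gripper":0.0},
])

```text
clock: 12.05
position: [0.53, -0.2829, 0.0383]
eef_rot: [-180.0, -0.0, -81.8]
wrist_force: [-1.1, 3.8, 3.9]
finger_gap: 0.007
```

```bash
python3 f.py
```

```text
12.4 [-0.13  0.12  4.01] [0.44 1.9  0.46] [ 0.53008 -0.28348  0.03843] [-1.7997e+02 -1.2000e-01 -8.1780e+01]
```

Request:
servo_tool([
  {"x":0.3,"y":0.0,"z":0.0,"wx":0.0,"wy":0.0,"wz":0.0,"gripper":0.0},
  {"x":0.7,"y":0.0,"z":0.0,"wx":0.0,"wy":0.0,"wz":0.0,"gripper":0.0},
  {"x":1.1,"y":0.0,"z":0.0,"wx":0.0,"wy":0.0,"wz":0.0,"gripper":0.0},
  {"x":1.5,"y":-0.01,"z":0.0,"wx":0.0,"wy":0.0,"wz":0.0,"gripper":0.0},
  {"x":1.9,"y":-0.01,"z":0.0,"wx":0.0,"wy":0.0,"wz":0.0,"gripper":0.0},
  {"x":2.3,"y":-0.01,"z":0.0,"wx":0.0,"wy":0.0,"wz":0.0,"gripper":0.0},
  {"x":2.7,"y":-0.02,"z":0.0,"wx":0.0,"wy":0.0,"wz":0.0,"gripper":0.0},
  {"x":3.1,"y":-0.02,"z":0.0,"wx":0.0,"wy":0.0,"wz":0.0,"gripper":0.0},
  {"x":3.5,"y":-0.02,"z":0.0,"wx":0.0,"wy":0.0,"wz":0.0,"gripper":0.0},
  {"x":3.9,"y":-0.03,"z":0.0,"wx":0.0,"wy":0.0,"wz":0.0,"gripper":0.0},
  {"x":4.2,"y":-0.03,"z":0.0,"wx":0.0,"wy":0.0,"wz":0.0,"gripper":0.0},
  {"x":4.4,"y":-0.03,"z":0.0,"wx":0.0,"wy":0.0,"wz":0.0,"gripper":0.0},
  {"x":4.6,"y":-0.03,"z":0.0,"wx":0.0,"wy":0.0,"wz":0.0,"gripper":0.0},
  {"x":4.6,"y":-0.03,"z":0.0,"wx":0.0,"wy":0.0,"wz":0.0,"gripper":0.0},
  {"x":4.6,"y":-0.03,"z":0.0,"wx":0.0,"wy":0.0,"wz":0.0,"gripper":0.0},
])

```text
clock: 13.7
position: [0.5369, -0.3284, 0.0383]
eef_rot: [-180.0, -0.1, -81.8]
wrist_force: [-0.1, 1.0, 3.8]
finger_gap: 0.004
```

```bash
python3 f.py; python3 look.py 9; python3 - <<'E'
from rig import vision
import cv2
p,d=vision.read_camera('side');cv2.imwrite('pics/side9.png',p[:,:,::-1])
E
```

```text
14.05 [-0.28 -0.12  3.5 ] [0.33 0.61 0.32] [ 0.53694 -0.32842  0.0384 ] [-1.7998e+02 -6.0000e-02 -8.1760e+01]
14.1 [ 0.537  -0.3284  0.0384] [-1.7999e+02 -6.0000e-02 -8.1760e+01] [  4.   46.4  34.3  98.9 -34.6  45.7 -26.8] [-0.64 -0.35  3.82]
236 [([0.5472, -0.3217, 0.0616], [-5.1, -11.1, -23.2]), ([0.5487, -0.331, 0.0618], [4.3, -11.2, -23.4])]
238 [([0.5476, -0.3217, 0.0651], [-5.0, -11.5, -26.7]), ([0.5491, -0.3309, 0.0654], [4.2, -11.6, -26.9])]
240 [([0.5471, -0.3218, 0.0666], [-5.0, -11.0, -28.1]), ([0.5485, -0.3309, 0.0666], [4.2, -11.1, -28.2])]
242 [([0.546, -0.322, 0.0666], [-5.0, -9.9, -28.2]), ([0.5479, -0.331, 0.0679], [4.2, -10.5, -29.5])]
243 [([0.5461, -0.322, 0.068], [-5.0, -9.9, -29.6]), ([0.5473, -0.3311, 0.0678], [4.2, -9.8, -29.4])]
244 [([0.5464, -0.322, 0.0699], [-4.9, -10.3, -31.5]), ([0.5474, -0.331, 0.0692], [4.1, -9.9, -30.8])]
245 [([0.5458, -0.3221, 0.0699], [-4.9, -9.7, -31.5]), ([0.5473, -0.331, 0.0702], [4.1, -9.8, -31.8])]
246 [([0.5461, -0.3221, 0.0716], [-4.9, -9.9, -33.2]), ([0.5477, -0.3309, 0.0723], [4.0, -10.3, -33.9])]
248 [([0.5464, -0.3221, 0.0744], [-4.8, -10.2, -36.0]), ([0.5473, -0.3309, 0.0737], [4.0, -9.8, -35.3])]
```

View pics/w_9.png

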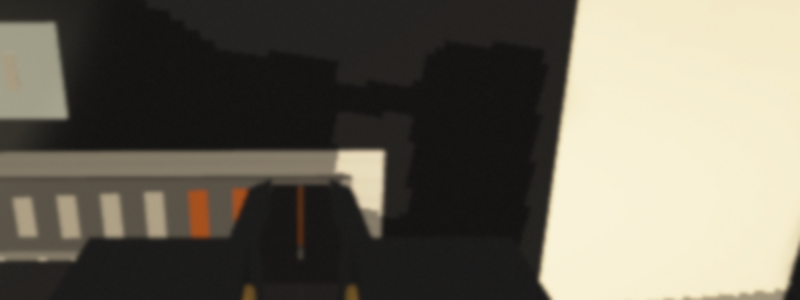

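View pics/side9.png

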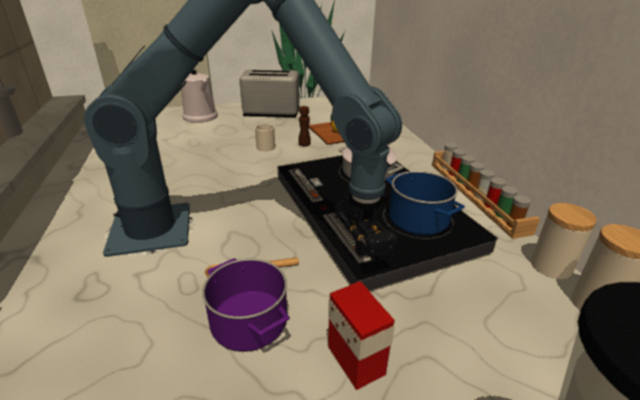

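The tips at crop (300,185) cover the dot; its orange shows through the gap between the fingers at (300,215). The touch holds at about 3.5 N. In the side view the pans and the other things stand where they did. I'm handing in.

```bash
python3 -c "
from rig import arm;print(arm.close_job())"
```

```text
the job is handed in; nothing more can be done
None
```

I slid the shut fingertips along the right slider, straight in front of the blue saucepan, from its low end to the orange boost dot. I handed the job in at about 14 s with the touch still held.

**Path:** the fingertips came down on the first bars, about 80 mm from the strip's centre. They covered about 165 mm along the strip and stopped within 1 mm of the dot as measured. I paused three times on the way to check, without lifting.

**Force:** average contact force was 3.5–4.0 N wherever I stopped to check (about 1.7–2 mm pressed in). The highest single vertical reading was 4.7 N. I did not record force continuously while the fingers were moving.

**Last checks:** the wrist view shows the tips over the dot, with its orange visible between the fingers. In the side view the blue pan and the other visible things looked unmoved. The arm hid most of the casserole and the spice jar there, so I could not check those two. I did not touch the left slider.

**Disagreement:** both cameras put the real fingertip end about 28 mm above the reported TCP. I therefore set the height by depth and by feel: contact came at a reported z of 0.039, below the glass at 0.060, which fits that offset.

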